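# Check the hinges of three cutter cases and set the stiff one in the rework tray

## Task

These three router-cutter cases have just been hinged, and one hinge is stiff: lift each lid by its lug to feel which swing freely. Leave the two free ones where they stand with their lids thrown right back, so that the cutters can be counted; set the stiff case down flat in the shallow rework tray and leave its lid standing half open there by itself, as proof for the fitter that it sticks. Keep the cases upright and leave the other things on the saw where they are.

Things in the scene. Friction and masses are not known exactly. Their poses are not given: they have to be found in the camera images.
- case_a: one of three identical loose hinged hardwood cases for router cutters, 120 long (its x) x 64 wide (its y) x 50 high shut, 0.6 to 0.9 kg; origin: centre of its underside, z up; its hinge end is at +x, its front with the lug at -x. Grip it across its 64 width
- lid_a (a joint): lid angle of that case, rad: 0 shut, grows as the lug end is lifted, 1.78 thrown right back on its stop (stays there by its own weight once past about 1.6). A free hinge lifts with about 0.3 N at the lug and the lid drops shut when let go half open; a stiff hinge needs about 1.4 N more and the lid stays wherever it is let go. One of the three is stiff; nothing visible tells which
- tab_a (a point): middle of the thumb lug of that lid: a flat wooden tongue 16 wide (case y), 8 thick, standing 33 out from the lid's front edge in the lid's plane; this point is 20 out from the edge, at mid thickness, 45 above the case's underside when shut, 143 from the hinge line. Free all round, can be pinched across its 16 width or lifted from below
- hinge_a (a point): hinge line of that lid: at case x +63, 40 above its underside, parallel to the case's y axis; frame parallel to the case's
- case_b: one of three identical loose hinged hardwood cases for router cutters, 120 long (its x) x 64 wide (its y) x 50 high shut, 0.6 to 0.9 kg; origin: centre of its underside, z up; its hinge end is at +x, its front with the lug at -x. Grip it across its 64 width
- lid_b (a joint): lid angle of that case, rad: 0 shut, grows as the lug end is lifted, 1.78 thrown right back on its stop (stays there by its own weight once past about 1.6). A free hinge lifts with about 0.3 N at the lug and the lid drops shut when let go half open; a stiff hinge needs about 1.4 N more and the lid stays wherever it is let go. One of the three is stiff; nothing visible tells which
- tab_b (a point): middle of the thumb lug of that lid: a flat wooden tongue 16 wide (case y), 8 thick, standing 33 out from the lid's front edge in the lid's plane; this point is 20 out from the edge, at mid thickness, 45 above the case's underside when shut, 143 from the hinge line. Free all round, can be pinched across its 16 width or lifted from below
- hinge_b (a point): hinge line of that lid: at case x +63, 40 above its underside, parallel to the case's y axis; frame parallel to the case's
- case_c: one of three identical loose hinged hardwood cases for router cutters, 120 long (its x) x 64 wide (its y) x 50 high shut, 0.6 to 0.9 kg; origin: centre of its underside, z up; its hinge end is at +x, its front with the lug at -x. Grip it across its 64 width
- lid_c (a joint): lid angle of that case, rad: 0 shut, grows as the lug end is lifted, 1.78 thrown right back on its stop (stays there by its own weight once past about 1.6). A free hinge lifts with about 0.3 N at the lug and the lid drops shut when let go half open; a stiff hinge needs about 1.4 N more and the lid stays wherever it is let go. One of the three is stiff; nothing visible tells which
- tab_c (a point): middle of the thumb lug of that lid: a flat wooden tongue 16 wide (case y), 8 thick, standing 33 out from the lid's front edge in the lid's plane; this point is 20 out from the edge, at mid thickness, 45 above the case's underside when shut, 143 from the hinge line. Free all round, can be pinched across its 16 width or lifted from below
- hinge_c (a point): hinge line of that lid: at case x +63, 40 above its underside, parallel to the case's y axis; frame parallel to the case's
- rework_tray: the fixed shallow wooden tray for rework behind the row (close behind: lids already thrown back in front of it get in the way of a gripper working at it), 152 (its x) x 108 (its y) outside, 22 high, walls 6, floor 5 thick, so 140 x 96 inside; origin: centre of its underside. A case fits in lengthwise along the tray's x, either way round; the lug then stands over the wall
- sanding_block: bystander: cork sanding block 60 x 106 x 32, loose, origin at the centre of its underside
- screwdriver_green: bystander: screwdriver with green handle, 200 long, lying, loose, origin at the centre of its underside
- jar_washers: bystander: low jar 68 across, 66 high, loose, origin at the centre of its underside
- offcut_d: bystander: pine offcut 65 x 91 x 18, loose, origin at the centre of its underside

How it is judged:
By the outcome, as a careful person would: the job done as asked, in the order asked, and still so for the second after the job is handed in, with the robot touching nothing.
It also fails if it takes over 72 s, if anything falls off the work surface, if the arm or the gripper's body presses on something with over 40 N, if the wrist force passes 120 N, or if a joint passes its speed limit or range.

## Robot

A 6-joint arm with a two-finger parallel gripper is mounted at the origin on a cart in front of the work surface, level with it; the furniture and walls round the work are solid. World frame = base frame: x ahead of the robot, y to its left, z up, the work surface at z = 0. Lengths are in m, angles in rad, forces in N, time in s.
With the tool pointing down it reaches from about 0.325 to 0.775 m from the base axis. Payload 5.5 kg.
Tool frame: the origin (TCP) lies at the very end of the fingers, on their centre line; the grasp point (between the pads) lies 19 mm behind it; z points along the fingers, y is the line along which they close (so a half turn about z gives the same grasp; the last joint's range is limited). The gripper opens to 88 mm and grips with 3 to 60 N. Pads are 20 mm wide; open, the fingers measure 115 mm over their backs; the gripper's body (75 mm by 178 mm) begins 61 mm behind the grasp point.
Start: joints at [1.058, 0.091, 1.231, -0, 1.82, -0.057], TCP at [0.264, 0.539, 0.223] pointing down, gripper open.
Joint ranges: [-2.87, 2.87], [-0.86, 2.18], [0.17, 2.46], [-1.51, 4.65], [0.06, 2.69], [-2.65, 2.65]. Speed limits (rad/s): [2.57, 2.57, 3.01, 3.14, 3.14, 3.14].

## Interface

Orientations are given as a unit quaternion [x, y, z, w].
In Python, from bench import * gives the robot as it stands.
- The arm moves only by the shell command python3 -m crank 'ROWS'. ROWS is JSON, a list of rows, each a list of 5 numbers: the closure, from 0 (fully open) to 1 (shut), then the shift along the tool's x, y, z each as a share of 0.5 m, from -1 to 1, then the turn about the tool's z as a share of 90 degrees, from -1 to 1. A call has 1 to 12 rows; each row shifts and turns the commanded pose from where the row before left it, along the tool's axes as they then stand; what a row does not reach is not made up. A row lasts 1/8 s, in which the tool goes at most 62.5 mm and 10.7 degrees, less where a joint would pass 70% of its speed; a pose out of reach is approached as far as the arm can. A call with a number of a shift or a turn outside -1 to 1 is refused whole. A call with a gripper value outside its range is refused whole. The fingers move at their own pace and stop on an object; the grip force is fixed at half the most. Time passes only in rows, so rows that do not move let the fingers close. It gives the time, the measured TCP pose, the force, the opening and the grip force at its end, in the units of the state.
- read_state(): the state, without advancing time (a new reading comes with each control period).
- camera(name): name is "side" or "top"; returns (picture, depth): 420x560x3 uint8, red, green, blue; 420x560 float32, m along the optical axis (not along the pixel's ray), 0 where there is no reading.
- camera_params(name): a dict with "fx", "fy", "cx", "cy" (pixels), "R" (3x3) and "t" (3): a world point X has camera coordinates R X + t. Camera axes: x right, y down, z forward; pixel columns grow to the right and rows downward; lengths in m; the calibration is good to about 2 mm. A picture is of the moment at which its call begins. camera_params takes no time and is no camera call.
- close_job(): hands the job in; it is judged then, once.
The state is a dict: "t": time; "joint_pos": joint angles; "dq": joint speeds; "effort": joint torques, N m; "eef_pos": TCP position; "ee_rot": TCP orientation; "force": force on the tool from outside, world axes, zero at the start; "ft_torque": the same for the moment, N m; "grip_width": finger opening in m; "finger_force": force on a finger pad.
Only numpy, scipy, OpenCV 4.12 (cv2) and the standard library are available. Lean on these libraries where they do the work, as an engineer would, in place of code of your own. Each camera call takes 0.05 s, during which the arm holds its last target. There are 200 camera calls.

## Working session

There is one attempt and no reset: what is moved stays moved. The work goes in short steps, Python scripts to look and compute and a shell command to move; the robot and the scene stay as the last step left them, time stands still between calls to the robot, and variables do not carry over. Pictures are saved under pics/ and viewed, at most 11 in all, crops included, and the job is handed in when it is done.

```bash
ls; mkdir -p pics
python3 - <<'E'
from bench import *
import cv2,numpy as np
for n in("top","side"):
    p,d=camera(n); cv2.imwrite(f"pics/{n}0.png",p[:,:,::-1]); np.save(f"{n}0.npy",d)
    q=camera_params(n); print(n,{k:np.round(v,3).tolist() for k,v in q.items()})
s=read_state(); print(s)
E
```

```text
pics
top {'fx': 483.123, 'fy': 483.123, 'cx': 274.011, 'cy': 216.228, 'R': [[-0.008, -1.0, 0.002], [-0.98, 0.007, -0.2], [0.2, -0.003, -0.98]], 't': [0.005, 0.585, 0.777]}
side {'fx': 446.247, 'fy': 446.247, 'cx': 273.135, 'cy': 201.107, 'R': [[-0.999, -0.031, 0.025], [-0.037, 0.452, -0.891], [0.016, -0.891, -0.453]], 't': [0.603, 0.079, 0.889]}
{'t': 0.1, 'joint_pos': array([ 1.05830015e+00,  9.17389499e-02,  1.23175710e+00,  9.64616876e-06,
        1.81980065e+00, -5.66690736e-02]), 'dq': array([ 0.00081229, -0.00042382, -0.00396913,  0.00078244, -0.00054129,
        0.00105773]), 'effort': array([ 3.25642613e-03, -4.47859561e+01, -4.07565200e+01,  7.00973673e-02,
        2.85925629e-02, -8.87467763e-05]), 'eef_pos': array([0.26397342, 0.5385132 , 0.2216514 ]), 'ee_rot': array([ 2.25944286e-01,  9.74139853e-01, -8.16440467e-04, -2.43698442e-04]), 'force': array([1.03228678, 0.0293648 , 0.12084822]), 'ft_torque': array([ 0.00293322, -0.01359959,  0.02306654]), 'finger_force': 0.0, 'grip_width': 0.0879818059006952}
```

View pics/top0.png

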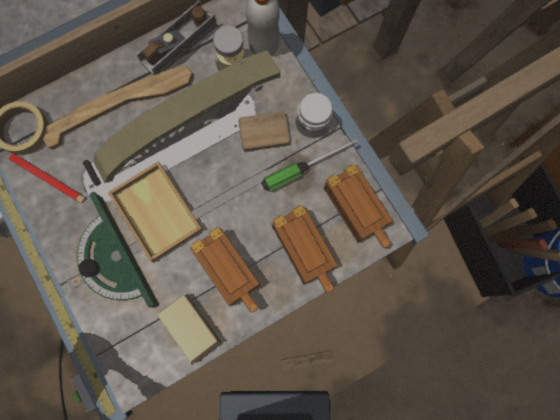

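View pics/side0.png

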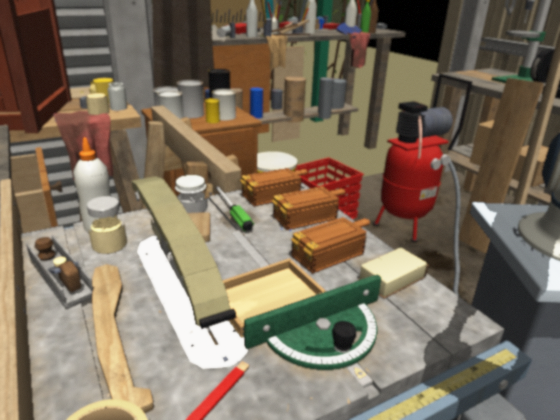

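The top view shows three orange cases at about (227,268), (306,247) and (361,204). Their lugs point down-right, toward the robot. The tray is at (155,211), the sanding block at (187,328), the screwdriver at (285,176), the offcut at (264,132) and the jar at (315,110). Next I'll measure with depth.

```bash
cat > h.py <<'E'
import numpy as np,cv2
from bench import *
def world(n,d):
    q=camera_params(n);v,u=np.mgrid[:420,:560]
    P=np.stack([(u-q["cx"])/q["fx"]*d,(v-q["cy"])/q["fy"]*d,d],-1)
    return (P-q["t"])@np.array(q["R"])   # R^T(P-t)
def tool():
    s=read_state();from scipy.spatial.transform import Rotation as R
    return s,R.from_quat(s["ee_rot"]).as_matrix()
E
python3 - <<'E'
from h import *
d=np.load("top0.npy");W=world("top",d)
p=cv2.imread("pics/top0.png");hsv=cv2.cvtColor(p,cv2.COLOR_BGR2HSV)
def px(u,v):return np.round(W[v,u],3)
for n,u,v in[("A",227,268),("B",306,247),("C",361,204)]:
    print(n,px(u,v))
    m=(np.hypot(*(np.moveaxis(W[...,:2]-W[v,u,:2],-1,0)))<.125)&(W[...,2]>.034)&(W[...,2]<.07)&(hsv[...,0]<18)&(hsv[...,1]>120)
    k,l,st,c=cv2.connectedComponentsWithStats(m.astype(np.uint8)); m=l==l[v,u]
    X=W[m];top=X[X[:,2]>.044]
    c0=X[:,:2].mean(0);w,V=np.linalg.eigh(np.cov((X[:,:2]-c0).T));ax=V[:,1]*np.sign(V[0,1])
    a=(X[:,:2]-c0)@ax;b=(X[:,:2]-c0)@[-ax[1],ax[0]]
    h=[(round(lo,3),round(np.ptp(b[(a>lo)&(a<lo+.01)]),3),round(b[(a>lo)&(a<lo+.01)].mean(),4)) for lo in np.arange(a.min(),a.max()-.01,.01)]
    print(m.sum(),"c0",c0.round(4),"yaw",np.degrees(np.arctan2(ax[1],ax[0])).round(2),"a",a.min().round(3),a.max().round(3),"z",np.percentile(X[:,2],[5,50,95]).round(3));print(h)
m=(abs(W[...,2]-.022)<.006)&(hsv[...,0]<25)&(hsv[...,1]>90);m[:150]=0;m[270:]=0;m[:,:105]=0;m[:,205:]=0
X=W[m][:,:2]; r=cv2.minAreaRect((X*1000).astype(np.float32));print("tray",r,px(155,211))
for n,u,v in[("sand",187,328),("scr",285,176),("off",264,132),("jar",315,110),("kerf",120,250),("fence",200,120),("green",115,230),("edge",420,235)]:print(n,px(u,v))
E
python3 -c "
import cv2
p=cv2.imread('pics/top0.png')[150:340,100:400]
cv2.imwrite('pics/c1.png',cv2.resize(p,(800,507),interpolation=2))"
```

```text
A [0.496 0.082 0.052]
2516 c0 [0.4931 0.0818] yaw 34.78 a -0.083 0.068 z [0.048 0.051 0.053]
[(np.float64(-0.083), np.float64(0.014), np.float64(0.0004)), (np.float64(-0.073), np.float64(0.013), np.float64(0.0003)), (np.float64(-0.063), np.float64(0.015), np.float64(0.0001)), (np.float64(-0.053), np.float64(0.062), np.float64(-0.0004)), (np.float64(-0.043), np.float64(0.062), np.float64(-0.0001)), (np.float64(-0.033), np.float64(0.062), np.float64(-0.0)), (np.float64(-0.023), np.float64(0.062), np.float64(0.0)), (np.float64(-0.013), np.float64(0.062), np.float64(-0.0001)), (np.float64(-0.003), np.float64(0.062), np.float64(0.0004)), (np.float64(0.007), np.float64(0.062), np.float64(-0.0002)), (np.float64(0.017), np.float64(0.062), np.float64(0.0003)), (np.float64(0.027), np.float64(0.062), np.float64(0.0001)), (np.float64(0.037), np.float64(0.062), np.float64(-0.0001)), (np.float64(0.047), np.float64(0.062), np.float64(-0.0006)), (np.float64(0.057), np.float64(0.061), np.float64(0.0003))]
B [ 0.532 -0.054  0.05 ]
2541 c0 [ 0.5294 -0.0546] yaw 28.33 a -0.083 0.07 z [0.048 0.051 0.053]
[... 1565 characters left out ...]
), (np.float64(0.006), np.float64(0.063), np.float64(-0.0007)), (np.float64(0.016), np.float64(0.063), np.float64(-0.0001)), (np.float64(0.026), np.float64(0.062), np.float64(-0.0002)), (np.float64(0.036), np.float64(0.062), np.float64(-0.0012)), (np.float64(0.046), np.float64(0.063), np.float64(-0.0002)), (np.float64(0.056), np.float64(0.063), np.float64(0.0019))]
tray ((604.7620849609375, 217.85231018066406), (152.88108825683594, 107.07252502441406), 33.28203582763672) [0.607 0.221 0.005]
sand [0.396 0.151 0.033]
scr [0.418 0.004 0.879]
off [0.754 0.019 0.021]
jar [ 0.777 -0.074  0.067]
kerf [0.529 0.267 0.049]
fence [0.752 0.129 0.085]
green [0.565 0.279 0.046]
edge [ 0.563 -0.276 -0.026]
```

View pics/c1.png

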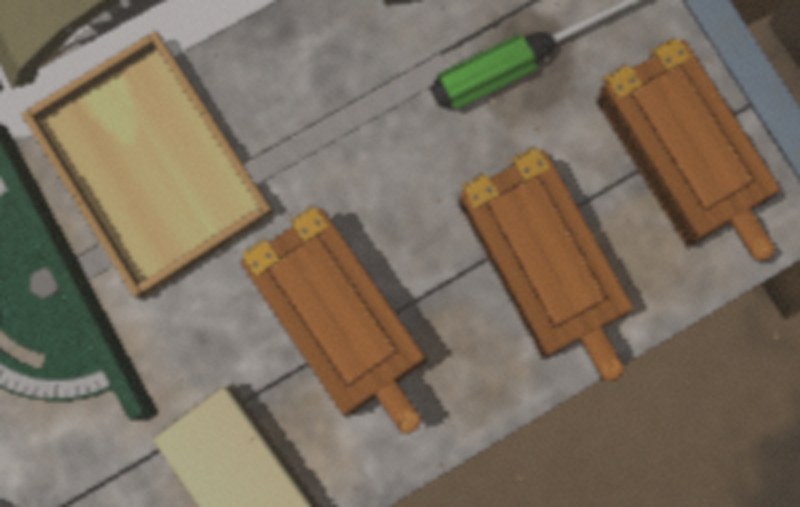

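The enlarged crop confirms three shut cases, each with its hinges at the upper-left and its lug at the lower-right. The tray's long axis runs parallel to them at about 33°. The measured sizes agree with the given ones (lid 62 wide, top at 51, tray 153x107). I'll turn the tool first.

```bash
cat >> h.py <<'E'
C={"A":((.4931,.0818),34.78),"B":((.5294,-.0546),28.33),"C":((.6043,-.1515),30.92)}   # c0 (case centre = c0+.0085 ax), yaw
def at(k,x,z):   # world of case-frame (x,0,z)
    c,y=C[k];y=np.radians(y);return np.array([c[0]+(x+.0085)*np.cos(y),c[1]+(x+.0085)*np.sin(y),z])
def go(X,yaw=None):
    s,R=tool();p=s["eef_pos"];az=np.degrees(np.arctan2(R[1,1],R[0,1]))
    if yaw is not None:
        t=(az-(yaw+90)+90)%180-90;print("turn share",round(t/90,3),"deg",round(t,1))
        a=np.radians(az-t);R=np.array([[-np.sin(a)*-1*-1,np.cos(a),0],[np.cos(a),np.sin(a),0],[0,0,-1]])
        R[:,0]=np.cross(R[:,1],R[:,2])
    print("t",s["t"],"p",p.round(4),"az",az.round(1),"total share xyz",((X-p)@R/.5).round(4))
def arc(k,r,th0,th1,n):  # tool-x toward lug: row shares (x,z)
    t=np.linspace(th0,th1,n+1);x=r*np.cos(t);z=-r*np.sin(t);print([(round(a,3),round(b,3)) for a,b in zip(np.diff(x)/.5,np.diff(z)/.5)])
E
python3 -m crank '[[0,0,0,0,-0.113],[0,0,0,0,-0.113],[0,0,0,0,-0.113],[0,0,0,0,-0.113],[0,0,0,0,-0.113],[0,0,0,0,-0.113],[0,0,0,0,0]]'
python3 -c "
from h import *
go(at('A',-.084,.12),C['A'][1]);go(at('A',-.084,.031),C['A'][1]);arc('A',.147,0.03,.73,6);arc('A',.147,.73,1.72,8)"
```

```text
t: 0.98
eef_pos: [0.264, 0.5386, 0.2221]
ee_rot: [-0.299, 0.954, -0.0, -0.0]
force: [0.1, -0.1, 0.4]
grip_width: 0.0878
finger_force: 0.0
turn share 0.0 deg 0.0
t 0.975 p [0.264  0.5386 0.2221] az 124.8 total share xyz [ 0.2959 -1.0118  0.2041]
turn share 0.0 deg 0.0
t 0.975 p [0.264  0.5386 0.2221] az 124.8 total share xyz [ 0.2959 -1.0118  0.3821]
[(np.float64(-0.003), np.float64(-0.034)), (np.float64(-0.007), np.float64(-0.034)), (np.float64(-0.011), np.float64(-0.033)), (np.float64(-0.015), np.float64(-0.031)), (np.float64(-0.018), np.float64(-0.029)), (np.float64(-0.021), np.float64(-0.027))]
[(np.float64(-0.026), np.float64(-0.026)), (np.float64(-0.029), np.float64(-0.022)), (np.float64(-0.031), np.float64(-0.018)), (np.float64(-0.033), np.float64(-0.014)), (np.float64(-0.035), np.float64(-0.01)), (np.float64(-0.036), np.float64(-0.006)), (np.float64(-0.036), np.float64(-0.001)), (np.float64(-0.036), np.float64(0.003))]
```

```bash
python3 -m crank '[[0,0.03,-0.1012,0,0],[0,0.03,-0.1012,0,0],[0,0.03,-0.1012,0,0],[0,0.03,-0.1012,0,0],[0,0.03,-0.1012,0,0],[0,0.03,-0.1012,0.02,0],[0,0.03,-0.1012,0.03,0],[0,0.03,-0.1012,0.05,0],[0,0.03,-0.1012,0.05,0],[0,0.03,-0.1012,0.05,0],[0,0,0,0,0],[0,0,0,0,0]]'
python3 -c "
from h import *
go(at('A',-.084,.031),C['A'][1])"
```

```text
t: 2.48
eef_pos: [0.4306, 0.0383, 0.1229]
ee_rot: [-0.299, 0.954, 0.0, 0.0]
force: [-0.1, 0.8, 0.5]
grip_width: 0.0881
finger_force: 0.0
turn share -0.0 deg -0.0
t 2.475 p [0.4306 0.0383 0.1229] az 124.7 total share xyz [-1.300e-03  1.000e-04  1.839e-01]
```

```bash
python3 -m crank '[[0,-0.001,0,0.09,0],[0,0,0,0.094,0],[0,0,0,0,0],[1,0,0,0,0],[1,0,0,0,0],[1,0,0,0,0],[1,0,0,0,0],[1,0,0,0,0]]'
```

```text
t: 3.48
eef_pos: [0.4311, 0.0382, 0.0308]
ee_rot: [-0.3, 0.954, -0.0, 0.0]
force: [0.8, -0.2, 0.2]
grip_width: 0.0416
finger_force: 0.0
```

```bash
python3 -m crank '[[1,0,0,0,0],[1,0,0,0,0],[1,0,0,0,0],[1,0,0,0,0],[1,-0.003,0,-0.034,0],[1,-0.007,0,-0.034,0],[1,-0.011,0,-0.033,0],[1,-0.015,0,-0.031,0],[1,-0.018,0,-0.029,0],[1,-0.021,0,-0.027,0],[1,0,0,0,0],[1,0,0,0,0]]'
python3 -c "
from h import *
p,d=camera('side');cv2.imwrite('pics/s1.png',cv2.resize(p[130:310,180:460,::-1],(784,504)))"
```

```text
t: 4.97
eef_pos: [0.4621, 0.0599, 0.1246]
ee_rot: [-0.3, 0.954, 0.0, 0.0]
force: [1.7, 0.6, -2.7]
grip_width: 0.0155
finger_force: 30.0
```

View pics/s1.png

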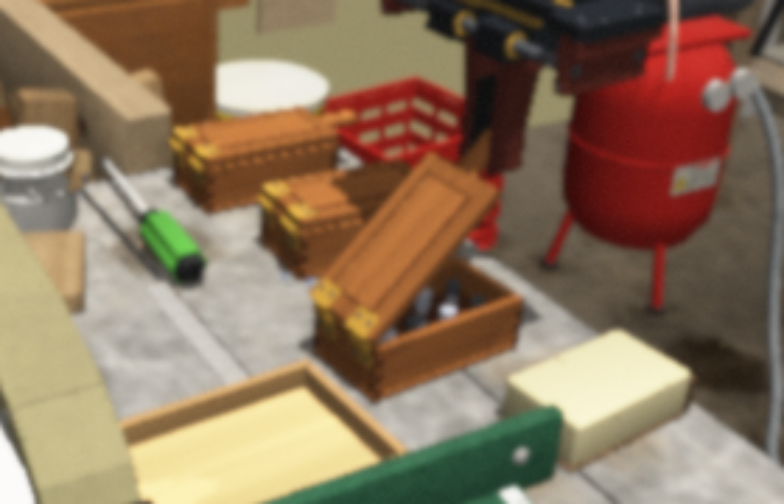

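The lid of A is up about 0.7 rad in the fingers (crop 480,150) and the case is still flat. I'll release it and watch.

```bash
python3 -m crank '[[0.6,0,0,0,0],[0.6,0,0,0,0],[0.6,0,0,0,0],[0.6,0,0,0,0],[0.6,0,0,0,0]]'
python3 -c "
from h import *
p,d=camera('side');W=world('side',d);c=at('A',0,0)
m=(np.hypot(W[...,0]-c[0],W[...,1]-c[1])<.08)&(d>0);X=W[m];y=np.radians(C['A'][1]);a=(X[:,:2]-c[:2])@[np.cos(y),np.sin(y)];b=(X[:,:2]-c[:2])@[-np.sin(y),np.cos(y)]
for lo in np.arange(-.06,.06,.02):
  q=(a>lo)&(a<lo+.02)&(abs(b)<.025);print(round(lo,2),q.sum(),np.percentile(X[q,2],[10,50,90]).round(3) if q.any() else '')
"
```

```text
t: 5.65
eef_pos: [0.4618, 0.0597, 0.1247]
ee_rot: [-0.3, 0.954, 0.0, -0.0]
force: [-1.0, -0.6, -0.3]
grip_width: 0.0356
finger_force: 0.0
-0.06 730 [0.05  0.186 0.274]
-0.04 1379 [0.052 0.243 0.281]
-0.02 2449 [0.221 0.354 0.415]
0.0 167 [0.05  0.051 0.052]
0.02 167 [0.05  0.051 0.052]
0.04 482 [0.005 0.033 0.051]
```

A's lid fell shut (surface at 50 mm), so A is free. On to B.

```bash
python3 -m crank '[[0.6,0,0,0,0.0717]]'
python3 -c "
from h import *
go(at('B',-.084,.12),C['B'][1])"
```

```text
t: 5.82
eef_pos: [0.4618, 0.0597, 0.1246]
ee_rot: [-0.245, 0.97, 0.0, -0.0]
force: [0.1, -0.3, 0.7]
grip_width: 0.0352
finger_force: 0.0
turn share -0.0 deg -0.0
t 5.825 p [0.4618 0.0597 0.1246] az 118.3 total share xyz [ 0.1404 -0.2654  0.0092]
```

```bash
python3 -m crank '[[0.6,0.0468,-0.0885,0,0],[0.6,0.0468,-0.0885,0,0],[0.6,0.0468,-0.0885,0,0],[0.6,0,0,0,0],[0.6,0,0,0.093,0],[0.6,0,0,0.094,0],[0.6,0,0,0,0],[1,0,0,0,0],[1,0,0,0,0],[1,0,0,0,0],[1,0,0,0,0]]'
```

```text
t: 7.2
eef_pos: [0.465, -0.0909, 0.0336]
ee_rot: [-0.246, 0.969, -0.001, 0.002]
force: [1.1, 0.4, 7.0]
grip_width: 0.0154
finger_force: 30.0
```

```bash
python3 -m crank '[[1,-0.003,0,-0.034,0],[1,-0.007,0,-0.034,0],[1,-0.011,0,-0.033,0],[1,-0.015,0,-0.031,0],[1,-0.018,0,-0.029,0],[1,-0.021,0,-0.027,0],[1,0,0,0,0],[1,0,0,0,0]]'
```

```text
t: 8.2
eef_pos: [0.4966, -0.0724, 0.1251]
ee_rot: [-0.246, 0.969, 0.0, 0.0]
force: [2.4, 0.8, -0.7]
grip_width: 0.0159
finger_force: 30.0
```

```bash
cat >> h.py <<'E'
def prof(k):
    p,d=camera('side');W=world('side',d);c=at(k,0,0)
    m=(np.hypot(W[...,0]-c[0],W[...,1]-c[1])<.08)&(d>0);X=W[m];y=np.radians(C[k][1]);a=(X[:,:2]-c[:2])@[np.cos(y),np.sin(y)];b=(X[:,:2]-c[:2])@[-np.sin(y),np.cos(y)]
    for lo in np.arange(-.06,.06,.02):
        q=(a>lo)&(a<lo+.02)&(abs(b)<.025);print(round(lo,2),q.sum(),np.percentile(X[q,2],[10,50,90]).round(3) if q.any() else '')
E
python3 -m crank '[[0.6,0,0,0,0],[0.6,0,0,0,0],[0.6,0,0,0,0],[0.6,0,0,0,0],[0.6,0,0,0,0]]'
python3 -c "
from h import *
prof('B')"
```

```text
t: 8.82
eef_pos: [0.4963, -0.0726, 0.1252]
ee_rot: [-0.246, 0.969, -0.0, 0.0]
force: [0.4, -0.8, 0.8]
grip_width: 0.0353
finger_force: 0.0
-0.06 575 [0.051 0.183 0.278]
-0.04 922 [0.052 0.243 0.283]
-0.02 1369 [0.219 0.348 0.408]
0.0 117 [0.05  0.051 0.053]
0.02 107 [0.05  0.051 0.052]
0.04 320 [0.003 0.032 0.051]
```

B also fell shut, so it is free. C should be the stiff one, and I'll confirm by feel.

```bash
python3 -c "
from h import *
go(at('C',-.084,.12),C['C'][1])"
```

```text
turn share -0.027 deg -2.5
t 8.875 p [ 0.4963 -0.0726  0.1252] az 118.5 total share xyz [ 0.0467 -0.2463  0.0103]
```

```bash
python3 -m crank '[[0.6,0,0,0,-0.028],[0.6,0.0156,-0.0822,0,0],[0.6,0.0156,-0.0822,0,0],[0.6,0.0156,-0.0822,0,0],[0.6,0,0,0,0],[0.6,0,0,0.093,0],[0.6,0,0,0.094,0],[0.6,0,0,0,0],[1,0,0,0,0],[1,0,0,0,0],[1,0,0,0,0],[1,0,0,0,0]]'
```

```text
t: 10.38
eef_pos: [0.5414, -0.1912, 0.0345]
ee_rot: [-0.267, 0.964, -0.002, 0.002]
force: [2.5, -0.6, 6.9]
grip_width: 0.0158
finger_force: 30.0
```

```bash
python3 -m crank '[[1,-0.003,0,-0.034,0],[1,-0.007,0,-0.034,0],[1,-0.011,0,-0.033,0],[1,-0.015,0,-0.031,0],[1,-0.018,0,-0.029,0],[1,-0.021,0,-0.027,0],[1,0,0,0,0],[1,0,0,0,0]]'
```

```text
t: 11.38
eef_pos: [0.5725, -0.1707, 0.1261]
ee_rot: [-0.267, 0.964, -0.0, 0.001]
force: [2.6, 0.4, -0.1]
grip_width: 0.0159
finger_force: 30.0
```

```bash
python3 -m crank '[[0.6,0,0,0,0],[0.6,0,0,0,0],[0.6,0,0,0,0],[0.6,0,0,0,0],[0.6,0,0,0,0]]'
python3 -c "
from h import *
prof('C')
p,d=camera('side');cv2.imwrite('pics/s2.png',cv2.resize(p[130:310,180:460,::-1],(784,504)))"
```

```text
t: 12.0
eef_pos: [0.5718, -0.1711, 0.1256]
ee_rot: [-0.267, 0.964, 0.0, -0.0]
force: [0.0, 1.0, -0.5]
grip_width: 0.035
finger_force: 0.0
-0.06 527 [0.035 0.177 0.278]
-0.04 778 [0.122 0.239 0.285]
-0.02 1141 [0.108 0.336 0.4  ]
0.0 213 [0.032 0.094 0.103]
0.02 160 [0.072 0.079 0.085]
0.04 306 [0.004 0.039 0.068]
```

View pics/s2.png

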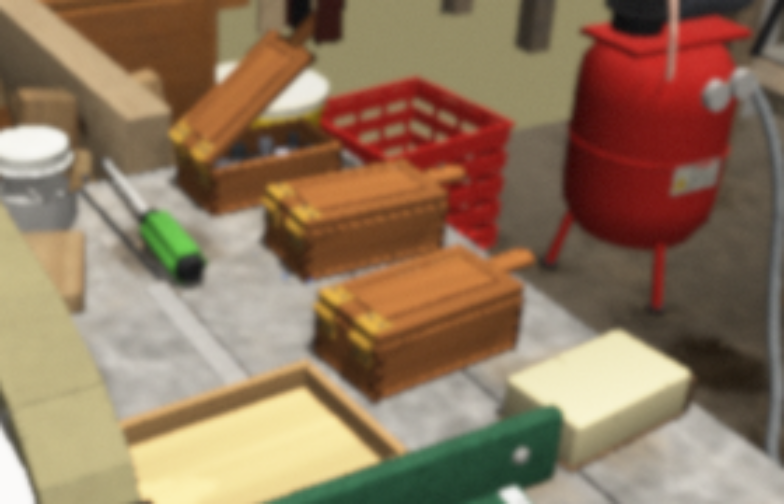

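C's lid stays up by itself (crop 240,90), so C is stiff. I'll shut it again for carrying.

```bash
python3 -m crank '[[1,0,0,0,0],[1,0,0,0,0],[1,0,0,0,0],[1,0.021,0,0.027,0],[1,0.018,0,0.029,0],[1,0.015,0,0.031,0],[1,0.011,0,0.033,0],[1,0.007,0,0.034,0],[1,0.003,0,0.037,0],[1,0,0,0,0],[0,0,0,0,0],[0,0,0,0,0]]'
```

```text
t: 13.6
eef_pos: [0.5391, -0.1902, 0.0287]
ee_rot: [-0.267, 0.964, 0.0, -0.001]
force: [0.5, 0.2, 0.5]
grip_width: 0.032
finger_force: 0.0
```

```bash
python3 -m crank '[[0,0,0,-0.1,0],[0,-0.02,0,-0.1,0],[0,-0.084,0,0,0],[0,-0.064,0,0,0],[0,0,0,0,0]]'
python3 - <<'E'
from h import *
p,d=camera('top');W=world('top',d);hsv=cv2.cvtColor(p,cv2.COLOR_RGB2HSV)
s=read_state();print(s["eef_pos"].round(4),s["grip_width"])
c=at('C',0,0);y=np.radians(C['C'][1]);D=W[...,:2]-c[:2];a=D@[np.cos(y),np.sin(y)];b=D@[-np.sin(y),np.cos(y)]
m=(abs(a)<.11)&(abs(b)<.05)&(W[...,2]>.034)&(W[...,2]<.075)&(d>0)&(hsv[...,0]<18)&(hsv[...,1]>120)
for lo in np.arange(-.1,.08,.01):
    q=m&(a>lo)&(a<lo+.01)
    if q.any():print(lo.round(2),q.sum(),b[q].min().round(3),b[q].max().round(3),np.median(W[q][:,2]).round(3))
cv2.imwrite('pics/t2.png',cv2.resize(p[120:300,230:450,::-1],(733,600)))
E
```

```text
t: 14.22
eef_pos: [0.6125, -0.1458, 0.1285]
ee_rot: [-0.268, 0.963, 0.001, -0.001]
force: [-1.0, -0.6, -0.3]
grip_width: 0.0822
finger_force: 0.0
[ 0.6116 -0.1467  0.1286] 0.08578489860195382
-0.1 4 -0.001 0.005 0.048
-0.09 30 -0.004 0.009 0.049
-0.08 46 -0.005 0.009 0.049
-0.07 56 -0.014 0.029 0.049
-0.06 203 -0.029 0.034 0.05
-0.05 162 -0.029 0.033 0.05
-0.04 144 -0.028 0.032 0.051
-0.03 136 -0.029 0.02 0.051
-0.02 58 -0.029 0.006 0.051
0.01 11 -0.029 -0.022 0.05
```

View pics/t2.png

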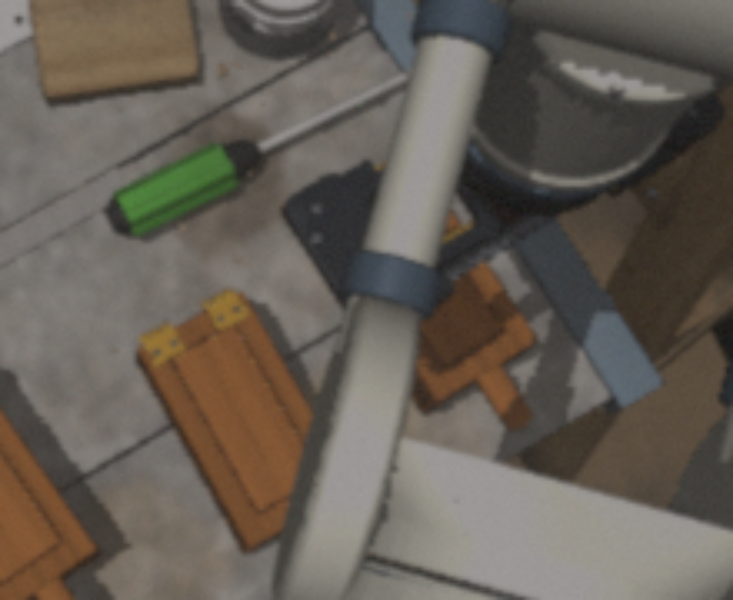

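The arm hides half of C, but its lid is flat at 50 mm (crop 475,345) and the case sits about 2 mm from where it was. Next I'll grip it across its width.

```bash
python3 -c "
from h import *
y=np.radians(30.92);o=.002*np.array([-np.sin(y),np.cos(y),0])
go(at('C',-.002,.0205)+o,30.92)"
```

```text
turn share 0.001 deg 0.1
t 14.275 p [ 0.6116 -0.1467  0.1286] az 121.0 total share xyz [0.0045 0.0032 0.2162]
```

```bash
python3 -m crank '[[0,0.0045,0.0032,0.1,0],[0,0,0,0.08,0],[0,0,0,0.036,0],[0,0,0,0,0],[1,0,0,0,0],[1,0,0,0,0],[1,0,0,0,0],[1,0,0,0,0],[1,0,0,0,0],[1,0,0,-0.04,0],[1,0,0,-0.08,0],[1,0,0,-0.08,0]]'
python3 - <<'E'
from h import *
print(tool()[0]['grip_width'])
y=np.radians(33.28);T=np.array([.6048,.2179])+.006*np.array([np.cos(y),np.sin(y)]);print(T)
go(np.array([*T,.125]),33.28);go(np.array([*T,.0275]),33.28)
E
```

```text
t: 15.78
eef_pos: [0.6077, -0.1463, 0.1216]
ee_rot: [-0.267, 0.964, 0.001, -0.002]
force: [1.8, 0.1, -6.5]
grip_width: 0.0638
finger_force: 30.0
0.0637634446539506
[0.60981599 0.22119239]
turn share -0.025 deg -2.3
t 15.775 p [ 0.6077 -0.1463  0.1216] az 121.0 total share xyz [-0.4069  0.612  -0.0068]
turn share -0.025 deg -2.3
t 15.775 p [ 0.6077 -0.1463  0.1216] az 121.0 total share xyz [-0.4069  0.612   0.1882]
```

```bash
python3 -m crank '[[1,0,0,0,-0.025],[1,-0.03,0.045,0,0],[1,-0.05,0.075,0,0],[1,-0.05,0.075,0,0],[1,-0.05,0.075,0,0],[1,-0.05,0.075,0,0],[1,-0.05,0.075,0,0],[1,-0.05,0.075,0,0],[1,-0.05,0.075,0,0],[1,-0.027,0.042,0,0],[1,0,0,0,0],[1,0,0,0,0]]'
python3 - <<'E'
from h import *
T=np.array([.6098,.2212]);y=np.radians(33.28)
go(np.array([*T,.0275]),33.28);print(read_state()['grip_width'])
W=world("top",np.load("top0.npy"));D=W[...,:2]-T;a=D@[np.cos(y),np.sin(y)];b=D@[-np.sin(y),np.cos(y)]
m=(abs(a)<.05)&(abs(b)<.105)&(W[...,2]<.4);print("max z in footprint",W[m][:,2].max())
p,d=camera('side');cv2.imwrite('pics/s3.png',p[100:400,60:460,::-1].repeat(2,0).repeat(2,1))
E
```

```text
t: 17.27
eef_pos: [0.6113, 0.2196, 0.1216]
ee_rot: [-0.286, 0.958, -0.0, -0.001]
force: [0.4, 0.6, -8.6]
grip_width: 0.0637
finger_force: 30.0
turn share -0.001 deg -0.1
t 17.275 p [0.6113 0.2196 0.1216] az 123.2 total share xyz [0.0008 0.0044 0.1881]
0.06369699836757535
max z in footprint 0.054221377182041
```

View pics/s3.png

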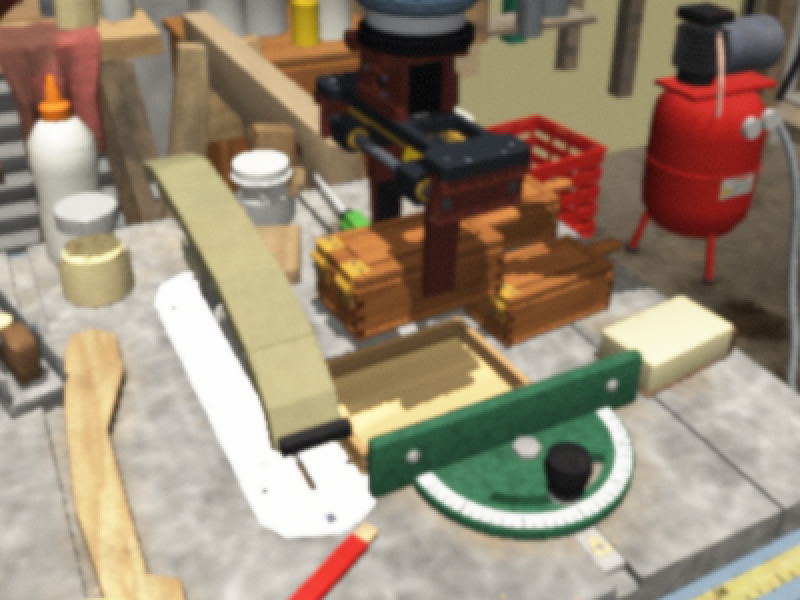

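C is held level over the tray (picture 430,270; tray at 440,390). I'll lower it.

```bash
python3 -m crank '[[1,0.001,0.0044,0.06,0],[1,0,0,0.06,0],[1,0,0,0.04,0],[1,0,0,0.02,0],[1,0,0,0.007,0],[1,0,0,0,0],[1,0,0,0,0]]'
```

```text
t: 18.2
eef_pos: [0.6106, 0.2224, 0.0298]
ee_rot: [-0.286, 0.958, 0.0, 0.001]
force: [0.1, -0.7, -6.4]
grip_width: 0.0639
finger_force: 30.0
```

```bash
python3 -m crank '[[1,0,0,0.003,0],[1,0,0,0.002,0],[1,0,0,0,0]]'
```

```text
t: 18.58
eef_pos: [0.6106, 0.2225, 0.029]
ee_rot: [-0.286, 0.958, -0.0, 0.001]
force: [-5.2, -0.6, 5.3]
grip_width: 0.0636
finger_force: 30.0
```

```bash
python3 -m crank '[[0,0,0,0,0],[0,0,0,0,0],[0,0,0,0,0],[0,0,0,-0.08,0],[0,0,0,-0.1,0],[0,0.1,0,-0.06,0],[0.5,0.1,0,0,0],[0.5,0.1,0,0,0],[0.5,0,0,0,0]]'
python3 - <<'E'
from h import *
p,d=camera('top');W=world('top',d);hsv=cv2.cvtColor(p,cv2.COLOR_RGB2HSV)
T=np.array([.6048,.2179]);y=np.radians(33.28);D=W[...,:2]-T;a=D@[np.cos(y),np.sin(y)];b=D@[-np.sin(y),np.cos(y)]
m=(abs(a)<.12)&(abs(b)<.06)&(W[...,2]>.042)&(W[...,2]<.075)&(d>0)
for lo in np.arange(-.12,.12,.01):
    q=m&(a>lo)&(a<lo+.01)
    if q.sum()>5:print(lo.round(2),q.sum(),b[q].min().round(3),b[q].max().round(3),np.percentile(W[q][:,2],[20,80]).round(3))
q=m&(abs(a)<.04);A=np.c_[a[q],b[q],np.ones(q.sum())];print("plane",np.linalg.lstsq(A,W[q][:,2],rcond=None)[0].round(4), "amin/max",a[m].min(),a[m].max())
cv2.imwrite('pics/t3.png',cv2.resize(p[140:340,70:350,::-1],(784,560)))
E
```

```text
t: 19.7
eef_pos: [0.4825, 0.1387, 0.1461]
ee_rot: [-0.285, 0.958, -0.0, -0.0]
force: [1.1, 0.1, 0.1]
grip_width: 0.061
finger_force: 0.0
0.06 24 -0.025 -0.008 [0.055 0.057]
0.08 121 -0.008 0.054 [0.058 0.071]
0.09 101 0.015 0.059 [0.055 0.07 ]
0.1 119 0.014 0.06 [0.056 0.071]
0.11 111 0.015 0.06 [0.056 0.07 ]
plane [0. 0. 0.] amin/max -0.1121216757655431 0.11997042664405495
```

View pics/t3.png

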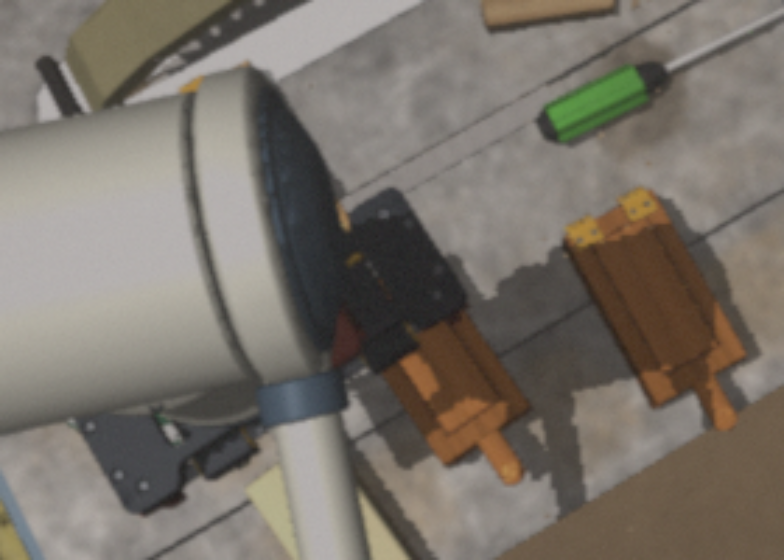

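The arm hides the tray in this view, while A (450,400) and B (660,300) sit unmoved. I'll use the side depth instead.

Run:
```python
from h import *
p,d=camera('side');W=world('side',d);hsv=cv2.cvtColor(p,cv2.COLOR_RGB2HSV)
T=np.array([.6048,.2179]);y=np.radians(33.28);D=W[...,:2]-T;a=D@[np.cos(y),np.sin(y)];b=D@[-np.sin(y),np.cos(y)]
m=(abs(a)<.12)&(abs(b)<.06)&(W[...,2]>.042)&(W[...,2]<.075)&(d>0)&(hsv[...,0]<16)&(hsv[...,1]>100)
for lo in np.arange(-.12,.12,.01):
    q=m&(a>lo)&(a<lo+.01)
    if q.sum()>5:print(lo.round(2),q.sum(),b[q].min().round(3),b[q].max().round(3),np.percentile(W[q][:,2],[20,80]).round(3))
q=m&(abs(a)<.04)&(abs(b)<.028)&(W[...,2]>.048);A=np.c_[a[q],b[q],np.ones(q.sum())];print("plane",np.linalg.lstsq(A,W[q][:,2],rcond=None)[0].round(4), "amin/max",a[m].min(),a[m].max())
cv2.imwrite('pics/s4.png',cv2.resize(p[180:350,180:430,::-1],(800,544)))
```

```text
-0.12 62 -0.059 -0.017 [0.049 0.051]
-0.11 69 -0.058 -0.016 [0.045 0.05 ]
-0.1 6 -0.06 -0.047 [0.044 0.048]
-0.09 17 -0.004 0.009 [0.052 0.054]
-0.08 47 -0.005 0.012 [0.052 0.055]
-0.07 52 -0.007 0.011 [0.052 0.055]
-0.06 54 -0.022 0.034 [0.053 0.055]
-0.05 178 -0.029 0.035 [0.054 0.056]
-0.04 186 -0.03 0.036 [0.054 0.056]
-0.03 187 -0.029 0.035 [0.054 0.056]
-0.02 191 -0.03 0.035 [0.054 0.056]
-0.01 207 -0.029 0.035 [0.054 0.056]
-0.0 201 -0.03 0.035 [0.054 0.056]
0.01 207 -0.03 0.035 [0.054 0.056]
0.02 216 -0.029 0.035 [0.054 0.056]
0.03 213 -0.029 0.035 [0.054 0.056]
0.04 221 -0.03 0.035 [0.054 0.056]
0.05 146 -0.03 0.036 [0.05  0.056]
0.06 124 -0.01 0.034 [0.045 0.055]
plane [ 0.0011 -0.0007  0.0558] amin/max -0.11988328977135626 0.09080479083927305
```

View pics/s4.png

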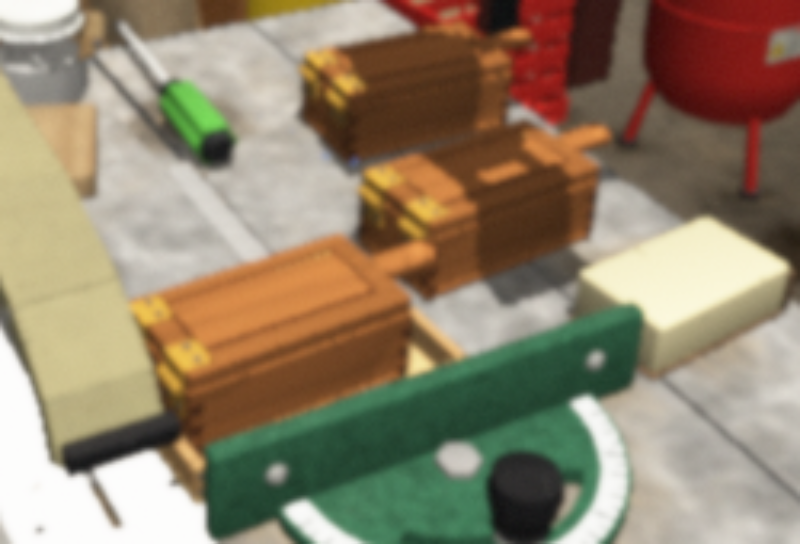

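C lies flat and shut in the tray (picture 270,340; top level at 55.5 mm), clear of A's hinges. Next I'll open its lid half way.

Run:
```python
from h import *
T=np.array([.6048,.2179]);y=np.radians(33.28);P=T-.075*np.array([np.cos(y),np.sin(y)])+.003*np.array([-np.sin(y),np.cos(y)])
go(np.array([*P,.036]),33.28);arc('',.145,.03,.9,8)
```

```text
turn share -0.001 deg -0.1
t 19.8 p [0.4848 0.14   0.1467] az 123.2 total share xyz [-0.1361  0.0046  0.2213]
[(np.float64(-0.003), np.float64(-0.031)), (np.float64(-0.006), np.float64(-0.031)), (np.float64(-0.009), np.float64(-0.03)), (np.float64(-0.013), np.float64(-0.029)), (np.float64(-0.016), np.float64(-0.027)), (np.float64(-0.019), np.float64(-0.026)), (np.float64(-0.021), np.float64(-0.023)), (np.float64(-0.024), np.float64(-0.021))]
```

```bash
python3 -m crank '[[0.65,-0.068,0.0046,0,0],[0.65,-0.068,0,0,0],[0.65,0,0,0,0],[0.65,0,0,0.11,0],[0.65,0,0,0.08,0],[0.65,0,0,0.031,0],[0.65,0,0,0,0],[1,0,0,0,0],[1,0,0,0,0],[1,0,0,0,0],[1,0,0,0,0]]'
```

```text
t: 21.18
eef_pos: [0.5416, 0.1791, 0.038]
ee_rot: [-0.286, 0.958, -0.0, 0.002]
force: [-0.2, -1.7, 5.9]
grip_width: 0.0154
finger_force: 30.0
```

```bash
python3 -m crank '[[1,-0.003,0,-0.031,0],[1,-0.006,0,-0.031,0],[1,-0.009,0,-0.03,0],[1,-0.013,0,-0.029,0],[1,-0.016,0,-0.027,0],[1,-0.019,0,-0.026,0],[1,-0.021,0,-0.023,0],[1,-0.024,0,-0.021,0],[1,0,0,0,0],[1,0,0,0,0]]'
```

```text
t: 22.42
eef_pos: [0.5869, 0.2099, 0.1452]
ee_rot: [-0.286, 0.958, 0.0, 0.001]
force: [2.1, 0.3, -0.8]
grip_width: 0.0155
finger_force: 30.0
```

```bash
python3 -m crank '[[0.65,0,0,0,0],[0.65,0,0,0,0],[0.65,0,0,-0.005,0],[0.65,0,0,-0.06,0],[0.65,0,0,-0.12,0],[0.65,0.06,0,0,0],[0.65,0,0,0,0.0]]'
python3 - <<'E'
from h import *
go(at('B',-.084,.12),C['B'][1]);
p,d=camera('side');W=world('side',d)
y=np.radians(33.28);T=np.array([.6048,.2179]);D=W[...,:2]-T;a=D@[np.cos(y),np.sin(y)];b=D@[-np.sin(y),np.cos(y)]
for lo in np.arange(-.06,.07,.02):
  q=(a>lo)&(a<lo+.02)&(abs(b)<.02)&(d>0)&(W[...,2]<.2);print(round(lo,2),q.sum(),np.percentile(W[q][:,2],[10,50,90]).round(3) if q.any() else '')
E
```

```text
t: 23.3
eef_pos: [0.561, 0.1927, 0.2388]
ee_rot: [-0.286, 0.958, -0.0, 0.001]
force: [-0.3, -0.8, -0.4]
grip_width: 0.0307
finger_force: 0.0
turn share 0.054 deg 4.9
t 23.3 p [0.561  0.1927 0.2388] az 123.2 total share xyz [ 0.4414 -0.4053  0.2376]
-0.06 210 [0.025 0.038 0.045]
-0.04 266 [0.025 0.037 0.164]
-0.02 424 [0.026 0.14  0.153]
0.0 469 [0.026 0.124 0.135]
0.02 486 [0.027 0.102 0.114]
0.04 401 [0.073 0.083 0.092]
0.06 356 [0.025 0.062 0.07 ]
```

The lid stands at about 0.8 rad unaided, roughly half. Now I'll throw A's lid back.

```bash
python3 -c "
from h import *
go(at('A',-.083,.031),C['A'][1]);arc('',.146,0.03,.85,6);arc('',.146,.85,1.74,8)"
```

```text
turn share -0.018 deg -1.6
t 23.35 p [0.5613 0.193  0.2375] az 123.2 total share xyz [ 0.3878 -0.1049  0.413 ]
[(np.float64(-0.004), np.float64(-0.04)), (np.float64(-0.009), np.float64(-0.039)), (np.float64(-0.014), np.float64(-0.037)), (np.float64(-0.019), np.float64(-0.035)), (np.float64(-0.024), np.float64(-0.032)), (np.float64(-0.028), np.float64(-0.028))]
[(np.float64(-0.026), np.float64(-0.02)), (np.float64(-0.028), np.float64(-0.017)), (np.float64(-0.029), np.float64(-0.014)), (np.float64(-0.031), np.float64(-0.011)), (np.float64(-0.032), np.float64(-0.007)), (np.float64(-0.032), np.float64(-0.004)), (np.float64(-0.032), np.float64(0.0)), (np.float64(-0.032), np.float64(0.004))]
```

```bash
python3 -m crank '[[0.65,0,0,0,-0.018],[0.65,0.097,-0.026,0,0],[0.65,0.097,-0.026,0,0],[0.65,0.097,-0.026,0,0],[0.65,0.097,-0.026,0.053,0],[0.65,0,0,0.1,0],[0.65,0,0,0.1,0],[0.65,0,0,0,0]]'
python3 -c "
from h import *
go(at('A',-.083,.031),C['A'][1])"
```

```text
t: 24.35
eef_pos: [0.4292, 0.0396, 0.1059]
ee_rot: [-0.3, 0.954, 0.001, -0.005]
force: [0.6, -0.5, -0.5]
grip_width: 0.0304
finger_force: 0.0
turn share 0.001 deg 0.1
t 24.35 p [0.4292 0.0396 0.1059] az 124.9 total share xyz [-0.0041 -0.0036  0.1498]
```

```bash
python3 -m crank '[[0.65,-0.003,-0.0035,0.09,0],[0.65,0,0,0.06,0],[0.65,0,0,0,0],[0.65,0,0,0,0],[1,0,0,0,0],[1,0,0,0,0],[1,0,0,0,0]]'
```

```text
t: 25.22
eef_pos: [0.4349, 0.0394, 0.0372]
ee_rot: [-0.3, 0.954, -0.0, 0.001]
force: [-1.0, 2.0, 6.8]
grip_width: 0.0153
finger_force: 30.0
```

```bash
python3 -m crank '[[1,-0.004,0,-0.04,0],[1,-0.009,0,-0.039,0],[1,-0.014,0,-0.037,0],[1,-0.019,0,-0.035,0],[1,-0.024,0,-0.032,0],[1,-0.028,0,-0.028,0],[1,0,0,0,0]]'
```

```text
t: 26.1
eef_pos: [0.475, 0.0675, 0.1419]
ee_rot: [-0.3, 0.954, -0.0, 0.0]
force: [0.6, 2.5, -3.1]
grip_width: 0.016
finger_force: 30.0
```

```bash
python3 -m crank '[[1,-0.026,0,-0.02,0],[1,-0.028,0,-0.017,0],[1,-0.029,0,-0.014,0],[1,-0.031,0,-0.011,0],[1,-0.032,0,-0.007,0],[1,-0.032,0,-0.004,0],[1,-0.032,0,0,0],[1,-0.032,0,0.004,0],[1,0,0,0,0],[1,0,0,0,0]]'
python3 -c "
from h import *
p,d=camera('side');cv2.imwrite('pics/s5.png',cv2.resize(p[130:350,150:450,::-1],(780,572)))"
```

```text
t: 27.35
eef_pos: [0.5733, 0.1356, 0.1758]
ee_rot: [-0.299, 0.954, -0.0, -0.0]
force: [-0.3, -2.1, 1.2]
grip_width: 0.0154
finger_force: 30.0
```

View pics/s5.png

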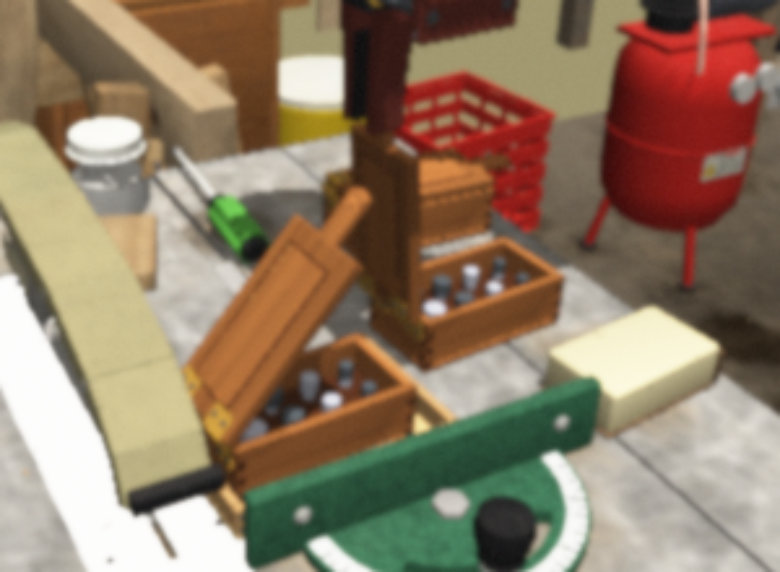

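A's lid is right back (370,200), held at about 1.74 rad, and C stands half open in the tray (270,330). I'll release A and move to B.

```bash
python3 -m crank '[[0.65,0,0,0,0],[0.65,0,0,0,0],[0.65,0,0,-0.005,0],[0.65,0,0,-0.06,0],[0.65,0,0,-0.1,0],[0.65,0,0,0,0.07]]'
python3 -c "
from h import *
go(at('B',-.083,.031),C['B'][1])"
```

```text
t: 28.15
eef_pos: [0.5749, 0.1364, 0.264]
ee_rot: [-0.245, 0.969, -0.0, 0.004]
force: [1.1, 0.1, -0.3]
grip_width: 0.0306
finger_force: 0.0
turn share 0.001 deg 0.1
t 28.15 p [0.5749 0.1364 0.264 ] az 118.4 total share xyz [ 0.4103 -0.2931  0.466 ]
```

```bash
python3 -m crank '[[0.65,0.082,-0.0586,0,0],[0.65,0.082,-0.0586,0,0],[0.65,0.082,-0.0586,0,0],[0.65,0.082,-0.0586,0,0],[0.65,0.082,-0.0586,0,0],[0.65,0,0,0.1,0],[0.65,0,0,0.11,0],[0.65,0,0,0.1,0],[0.65,0,0,0,0]]'
python3 -c "
from h import *
go(at('B',-.083,.031),C['B'][1])"
```

```text
t: 29.28
eef_pos: [0.4609, -0.0898, 0.0991]
ee_rot: [-0.246, 0.969, 0.002, -0.004]
force: [0.2, 0.2, 0.5]
grip_width: 0.0309
finger_force: 0.0
turn share 0.002 deg 0.2
t 29.275 p [ 0.4609 -0.0898  0.0991] az 118.5 total share xyz [-0.005  -0.0029  0.1362]
```

```bash
python3 -m crank '[[0.65,-0.003,-0.0025,0.08,0],[0.65,0,0,0.056,0],[0.65,0,0,0,0],[0.65,0,0,0,0],[1,0,0,0,0],[1,0,0,0,0],[1,0,0,0,0]]'
```

```text
t: 30.15
eef_pos: [0.4662, -0.0908, 0.0367]
ee_rot: [-0.247, 0.969, -0.0, 0.001]
force: [-1.6, 1.4, 5.9]
grip_width: 0.0157
finger_force: 30.0
```

```bash
python3 -m crank '[[1,-0.004,0,-0.04,0],[1,-0.009,0,-0.039,0],[1,-0.014,0,-0.037,0],[1,-0.019,0,-0.035,0],[1,-0.024,0,-0.032,0],[1,-0.028,0,-0.028,0],[1,0,0,0,0]]'
```

```text
t: 31.02
eef_pos: [0.5095, -0.0671, 0.1423]
ee_rot: [-0.247, 0.969, -0.0, 0.001]
force: [1.2, 1.4, -3.7]
grip_width: 0.0159
finger_force: 30.0
```

```bash
python3 -m crank '[[1,-0.026,0,-0.02,0],[1,-0.028,0,-0.017,0],[1,-0.029,0,-0.014,0],[1,-0.031,0,-0.011,0],[1,-0.032,0,-0.007,0],[1,-0.032,0,-0.004,0],[1,-0.032,0,0,0],[1,-0.032,0,0.004,0],[1,0,0,0,0],[1,0,0,0,0]]'
python3 -c "
from h import *
p=read_state()['eef_pos'];D=p-at('B',.063,.04);y=np.radians(28.33);print(D[:2]@[np.cos(y),np.sin(y)])"
```

```text
t: 32.28
eef_pos: [0.6143, -0.0102, 0.1752]
ee_rot: [-0.246, 0.969, -0.0, -0.0]
force: [-0.8, -1.4, -0.8]
grip_width: 0.0157
finger_force: 30.0
0.02431913001385403
```

```bash
python3 -m crank '[[0.65,0,0,0,0],[0.65,0,0,0,0],[0.65,0,0,-0.005,0],[0.65,0,0,-0.06,0],[0.65,0,0,-0.11,0],[0.65,0.06,-0.09,-0.02,0],[0.65,0.06,-0.09,0,0],[0.65,0.06,-0.09,0,0],[0.65,0.06,-0.09,0,0],[0.65,0.06,-0.09,0,0],[0.65,0,0,0,0]]'
python3 - <<'E'
from h import *
p,d=camera('side');W=world('side',d);cv2.imwrite('pics/s6.png',p[80:380,90:490,::-1].repeat(2,0).repeat(2,1))
y=np.radians(33.28);T=np.array([.6048,.2179]);D=W[...,:2]-T;a=D@[np.cos(y),np.sin(y)];b=D@[-np.sin(y),np.cos(y)]
q=(a>-.02)&(a<.05)&(abs(b)<.02)&(d>0)&(W[...,2]<.2)&(W[...,2]>.06+.9*(.05-a));f=np.polyfit(a[q],W[q][:,2],1);print("lid C rad",-np.arctan(f[0]),q.sum())
E
```

```text
t: 33.65
eef_pos: [0.5894, -0.2828, 0.2717]
ee_rot: [-0.244, 0.97, 0.0, -0.001]
force: [-0.1, -0.1, 0.3]
grip_width: 0.0307
finger_force: 0.0
lid C rad 0.8127481908034875 1196
```

View pics/s6.png

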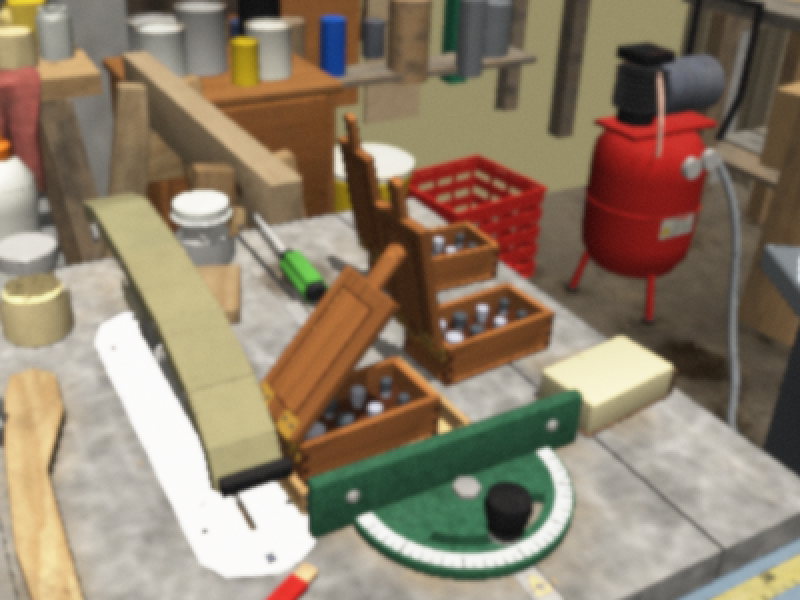

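Both free lids are thrown right back and staying there: A at (410,260), B at (365,190). C stands half open in the tray at 0.81 rad, the other things haven't moved, and the arm is clear.

```bash
python3 -c "
from bench import *
print(close_job())"
```

```text
the job is handed in; nothing more can be done
None
```

The job is handed in at about 34 s: case C (the one furthest right) was the stiff one and sits flat in the rework tray with its lid standing by itself at about 0.81 rad, and the two free cases stand in place with their lids thrown right back.

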